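# Pack the cartridge column with the rod

## Robot

A 7-joint arm with a two-finger parallel gripper is mounted at the origin on a cart in front of the work surface, level with it; the furniture and walls round the work are solid. World frame = base frame: x ahead of the robot, y to its left, z up, the work surface at z = 0. Lengths are in m, angles in rad, forces in N, time in s.
With the tool pointing down it reaches from about 0.4 to 0.85 m from the base axis. Payload 10.4 kg.
Tool frame: the origin (TCP) lies between the finger pads; the fingertips stand ahead of it and the grasp point (between the pads) lies 5 mm behind it (manip.tip_extent is the z of the fingertips in the tool frame, in m); z points along the fingers, y is the line along which they close (so a half turn about z gives the same grasp; the last joint's range is limited). The gripper opens to 85 mm and grips with 20 to 120 N. Pads are 22 mm wide; open, the fingers measure 114 mm over their backs; the gripper's body (76 mm by 85 mm) begins 54 mm behind the grasp point. The pads swing forward as they close: fully open they stand 13 mm farther back than shut.
Start: joints at [1.312, 0.332, -0.065, 1.46, 0.022, 1.35, -0.088], TCP at [0.146, -0.608, 0.245] pointing down, gripper open.
Joint ranges: [-2.6, 2.6], [-0.5, 2.12], [-1.47, 1.34], [0.16, 2.42], [-1.27, 4.41], [0.06, 2.06], [-2.6, 2.6]. Speed limits (rad/s): [2.22, 2.22, 2.79, 2.79, 3.14, 3.14, 3.14].

## Interface

Orientations are given as a unit quaternion [x, y, z, w].
In Python, from workcell import status, viewer, manip gives the robot as it stands.
- The arm moves only by the tool play_rows, never from a script. Its argument "plan" is one flat list of numbers, 7 for each row, row after row: the turn, a rotation vector about the tool's x, y, z in degrees, then the shift along the tool's x, y, z in m, then the opening, from 0 (shut) to 1 (fully open). In form: [ax, ay, az, dx, dy, dz, grip, ax, ay, az, dx, dy, dz, grip, ...]. A call has 1 to 20 rows; each row is the pose to reach, as a shift and turn from the pose commanded when the call began, along the tool's axes at that moment; what a row does not reach only later rows make up. A row lasts 1/8 s, in which the tool goes at most 62.5 mm and 10.7 degrees, less where a joint would pass 70% of its speed; a pose out of reach is approached as far as the arm can. A call with a gripper value outside its range is refused whole. The fingers move at their own pace and stop on an object; "squeeze" is the grip in N (left out, the last holds). Time passes only in rows, so rows that repeat a pose let the fingers close. It gives the time, the measured TCP pose, the force, the opening and the grip force at its end, in the units of the state.
- status.get_obs(): the state, without advancing time (a new reading comes with each control period).
- viewer.camera(name): name is "scene" or "top" or "wrist"; returns the picture (480x640x3 uint8, red, green, blue); there is no depth.
- viewer.camera_model(name): a dict with "fx", "fy", "cx", "cy" (pixels), "D" ([k1, k2, p1, p2, k3] as OpenCV has them; the pictures are not rectified), "R" (3x3) and "t" (3): a world point X has camera coordinates R X + t. Camera axes: x right, y down, z forward; pixel columns grow to the right and rows downward; lengths in m; the calibration is good to about 2 mm. A picture is of the moment at which its call begins: read the wrist's pose just before it. camera_model takes no time and is no camera call; for the wrist camera it gives the pose at the moment of the call.
- manip.hand_in(): hands the job in; it is judged then, once.
The state is a dict: "clock": time; "joint_pos": joint angles; "joint_velocities": joint speeds; "tau": joint torques, N m; "position": TCP position; "ee_rot": TCP orientation; "ft_force": force on the tool from outside, world axes, zero at the start; "torque": the same for the moment, N m; "grip_width": opening from 0.0 (shut) to 1.0 (fully open); "grasp_force": force on a finger pad.
Only numpy, scipy, OpenCV 4.12 (cv2) and the standard library are available. Lean on these libraries where they do the work, as an engineer would, in place of code of your own. Each camera call takes 0.05 s, during which the arm holds its last target. There are 200 camera calls.

## Task

Put the loose brass plug into the grey packing column, then take the packing rod from its holder and ram the plug down with it, driving the tight disc inside before it, until the two bottom out; how deep that is cannot be seen, only felt. Once they have bottomed out, keep a firm push of about 20 N on them for a second, but never ram harder than 32 N; then stand the rod back in its holder, tip down, leave the plug in the column and everything else on the bench where it is.

Things in the scene. Friction and masses are not known exactly. Their poses are not given: they have to be found in the camera images.
- column: The packing column: an opaque grey upright tube, 34 mm outside and 24 mm inside diameter, on a round aluminium flange (84 mm wide, 10 mm thick) fixed to the bench; taller than the rod's holder. Its top 12 mm flare: the opening narrows from 38 mm at the mouth to 24 mm. Origin: centre of its underside, on the bench; z is the tube's axis, up.
- column_mouth (a point): Centre of the column's mouth, 137 mm above the bench, z up. Inside, unseen, a tight disc fills the bore, its top 51 to 84 mm below the mouth at the start. It can be pushed down 25 to 40 mm against a steady 7 N or so and stays where it is left. Then it stops hard on a spacer whose height differs each time: bottomed out, the disc's top is 91 to 109 mm below the mouth.
- plug_center (a point): Centre (half-way up) of the loose plain brass plug, a cylinder 20 mm in diameter and 40 mm high, 60 g, standing upright on the bench; z is its axis. It slides loosely in the column's bore and comes to rest on the disc, its top then 40 mm above the disc's top.
- rod_grip (a point): Point on the axis of the packing rod's black handle, 140 mm above the rod's tip; z is the rod's axis, from tip to handle. The rod is 175 mm long: shaft, collar, handle (see rod). At the start it stands tip down in the holder.
- rod_tip (a point): Centre of the flat tip of the packing rod.
- rod: The packing rod, 160 g: steel shaft 17 mm in diameter, 105 mm long from the flat tip; a collar 34 mm wide and 8 mm thick (105 to 113 mm from the tip); then the black handle, 21 mm in diameter (113 to 175 mm from the tip). Fingertips that stand on the collar push through it. Origin: centre of the tip; z from tip to handle.
- holder_mouth (a point): Centre of the mouth of the rod's holder, 70 mm above the bench. The holder is a short opaque aluminium cup, 36 mm wide, on a round rubber foot (76 mm wide), fixed to the bench; bore 22 mm, flaring to 34 mm over the top 10 mm; its floor lies 56 mm below the mouth.
- plug: The plug as a whole (see plug_center); origin at the centre of its underside.
- vial_mid (a point): Bystander to leave alone: brown vial with a white cap, 25 mm wide, 52 mm high, upright. Point on it 10 mm above its underside.
- stopper_mid (a point): Bystander to leave alone: brown-red tapered rubber stopper, 38 mm wide, 26 mm high. Point on it 10 mm above its underside.
- crucible_mid (a point): Bystander to leave alone: small white tapered crucible, 51 mm wide, 36 mm high. Point on it 10 mm above its underside.
- timer_mid (a point): Bystander to leave alone: flat square white timer, 62 x 62 x 16 mm. Point on it 10 mm above its underside.
- beaker_mid (a point): Bystander to leave alone: clear beaker, 73 mm wide, 82 mm high. Point on it 10 mm above its underside.
- pen_mid (a point): Bystander to leave alone: white marker pen, lying, 146 mm long, 17 mm thick. Point on it 10 mm above its underside.
Mind the look-alikes: they are no part of the job. What is shaped like the column but green is not meant.

How it is judged:
By the outcome, as a careful person would: the job done as asked, in the order asked, and still so for the second after the job is handed in, with the robot touching nothing.
It also fails if it takes over 67 s, if anything falls off the work surface, if the arm or the gripper's body presses on something with over 40 N, if the wrist force passes 120 N, or if a joint passes its speed limit or range.

## Working session

There is one attempt and no reset: what is moved stays moved. The work goes in short steps, Python scripts to look and compute and a tool call to move; the robot and the scene stay as the last step left them, time stands still between calls to the robot, and variables do not carry over. Pictures are saved under pics/ and viewed, at most 11 in all, crops included, and the job is handed in when it is done.

Besides the shell and the picture viewer there is one more tool, called after "Request:" as name(argument=value, ...) on one line, values as JSON. play_rows: Moves the arm, as the interface text tells. Its arguments: {"type":"object","properties":{"plan":{"type":"array","items":{"type":"number"}},"squeeze":{"type":"number"}},"required":["plan"]}

```bash
mkdir -p pics; ls
python3 - <<'E'
from workcell import status, viewer, manip
import cv2, numpy as np
o=status.get_obs(); print(o, manip.tip_extent)
for n in ["scene","top"]:
    im=viewer.camera(n); cv2.imwrite(f"pics/{n}0.png",im[:,:,::-1])
    m=viewer.camera_model(n); print(n,m)
E
```

```text
pics
{'clock': 0.0, 'joint_pos': array([ 1.31237072,  0.33284023, -0.06470752,  1.4609663 ,  0.02160843,
        1.34988248, -0.08847935]), 'joint_velocities': array([-0.00057482, -0.00048971, -0.0006199 ,  0.00021314, -0.00049307,
       -0.00018277, -0.00020378]), 'tau': array([ 2.30730411e-04, -6.25450659e+01,  4.89525776e-02, -3.91596866e+01,
        1.61075051e-02,  1.00457633e-02, -3.64516302e-05]), 'position': array([ 0.14594151, -0.60735108,  0.24452377]), 'ee_rot': array([ 9.93053085e-01,  1.17665115e-01, -1.17939555e-04, -6.90226163e-04]), 'ft_force': array([-0.22849438,  0.33197785,  0.00718975]), 'torque': array([ 0.0373802 , -0.04158344,  0.0032862 ]), 'grasp_force': 0.0, 'grip_width': 1.0001360854822243} 0.014
scene {'fx': 608.5221485565435, 'fy': 608.5221485565435, 'cx': 316.073412886575, 'cy': 248.00850576801912, 'D': array([-0.20463989,  0.        ,  0.        ,  0.        ,  0.        ]), 'R': array([[-0.76973137, -0.63809768, -0.01857299],
       [-0.26337766,  0.34394391, -0.90129617],
       [ 0.58150307, -0.68886423, -0.4328051 ]]), 't': array([0.35018916, 0.2365092 , 0.89213962])}
top {'fx': 624.7851867250623, 'fy': 624.7851867250623, 'cx': 313.4047198839142, 'cy': 235.4026930484368, 'D': array([-0.12716586,  0.        ,  0.        ,  0.        ,  0.        ]), 'R': array([[ 0.02915045, -0.99927107,  0.02464911],
       [-0.98342916, -0.03308518, -0.17824832],
       [ 0.17893391, -0.01904463, -0.98367676]]), 't': array([-0.07037901,  0.50759024,  1.46920761])}
```

View pics/scene0.png

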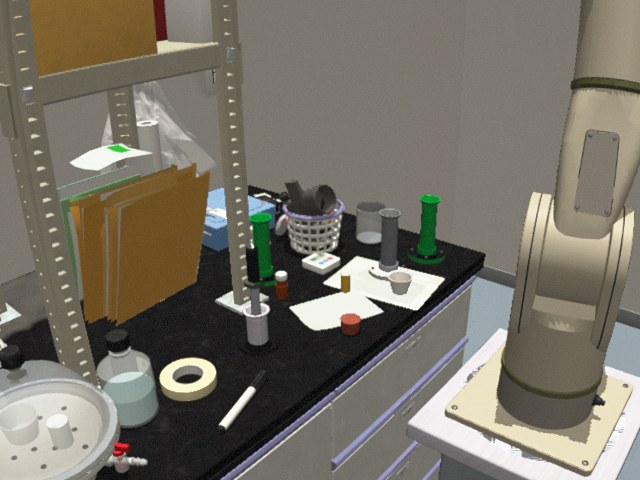

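View pics/top0.png

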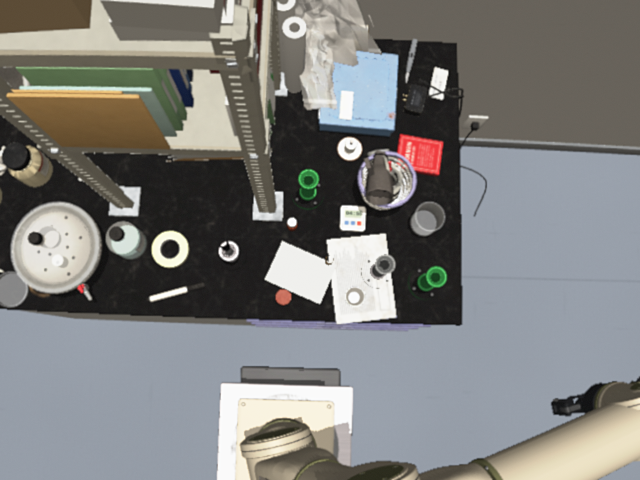

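The scene shows the grey column (mouth ≈(389,213), flange (382,270)), the plug ≈(346,284), and the rod in its holder ≈(256,320). In the top view these are at ≈(384,265), (329,260) and (228,251). I'll enlarge both to refine.

```bash
cat > h.py <<'E'
import numpy as np, cv2
from workcell import status, viewer, manip
def ray(m,uv):
    K=np.array([[m['fx'],0,m['cx']],[0,m['fy'],m['cy']],[0,0,1]])
    p=cv2.undistortPoints(np.array([[uv]],float),K,np.array(m['D']))[0,0]
    R=np.array(m['R']); d=R.T@np.array([p[0],p[1],1]); c=-R.T@np.array(m['t'])
    return c,d/np.linalg.norm(d)
def onz(m,uv,z):
    c,d=ray(m,uv); return c+d*(z-c[2])/d[2]
def proj(m,X):
    K=np.array([[m['fx'],0,m['cx']],[0,m['fy'],m['cy']],[0,0,1]])
    return cv2.projectPoints(np.array([X],float),cv2.Rodrigues(np.array(m['R']))[0],np.array(m['t']),K,np.array(m['D']))[0][0,0]
def two(a,b):
    (c1,d1),(c2,d2)=a,b
    s=np.linalg.lstsq(np.c_[d1,-d2],c2-c1,rcond=None)[0]
    p,q=c1+d1*s[0],c2+d2*s[1]; return (p+q)/2,np.linalg.norm(p-q)
E
python3 - <<'E'
from h import *
T=cv2.imread('pics/top0.png');S=cv2.imread('pics/scene0.png')
def c(im,x,y,w,h,k): return cv2.resize(im[y:y+h,x:x+w],None,fx=k,fy=k,interpolation=cv2.INTER_CUBIC)
a=np.hstack([c(T,355,235,50,50,5.2),c(T,305,235,50,50,5.2),c(T,203,225,50,50,5.2)])
b=np.hstack([c(S,350,200,60,90,26/6*.72),c(S,320,260,60,90,26/6*.72),c(S,230,230,60,120,26/6*.54)][:2])
b2=c(S,230,230,60,120,b.shape[0]/120)
b=np.hstack([b,b2]);w=max(a.shape[1],b.shape[1])
P=lambda i:cv2.copyMakeBorder(i,0,0,0,w-i.shape[1],cv2.BORDER_CONSTANT)
o=np.vstack([P(a),P(b)]);print(o.shape,a.shape,b.shape,b2.shape);cv2.imwrite('pics/crop1.png',o)
t,s=viewer.camera_model('top'),viewer.camera_model('scene')
print('colmouth',onz(t,(384,265),.137),onz(s,(389,213),.137))
print('plug',onz(t,(329,260),.04),onz(s,(346,277),.04))
print('holder',onz(t,(228,251),.07),onz(s,(256,310),.07))
print('post',onz(t,(268,207),0),onz(t,(265,190),.3))
# plug by colour
for n,I,box in (('top',T,(300,230,355,290)),('scene',S,(325,260,370,300))):
    hsv=cv2.cvtColor(I,cv2.COLOR_BGR2HSV);m=cv2.inRange(hsv,(12,90,60),(32,255,255))
    x0,y0,x1,y1=box;k=np.zeros_like(m);k[y0:y1,x0:x1]=m[y0:y1,x0:x1]
    ys,xs=np.nonzero(k);print(n,len(xs),xs.min(),xs.max(),ys.min(),ys.max(),xs.mean(),ys.mean()) if len(xs) else print(n,0)
E
```

```text
(541, 780, 3) (260, 780, 3) (281, 514, 3) (281, 140, 3)
colmouth [ 0.43022366 -0.21486571  0.137     ] [ 0.43011577 -0.20475357  0.137     ]
plug [ 0.451494   -0.09406285  0.04      ] [ 0.44336133 -0.07874857  0.04      ]
holder [0.46082421 0.14769492 0.07      ] [0.45915336 0.15199692 0.07      ]
post [0.58686828 0.06119791 0.        ] [0.55416966 0.0519184  0.3       ]
top 4 326 327 257 263 326.25 260.0
scene 148 340 349 276 292 344.9054054054054 283.7027027027027
```

View pics/crop1.png

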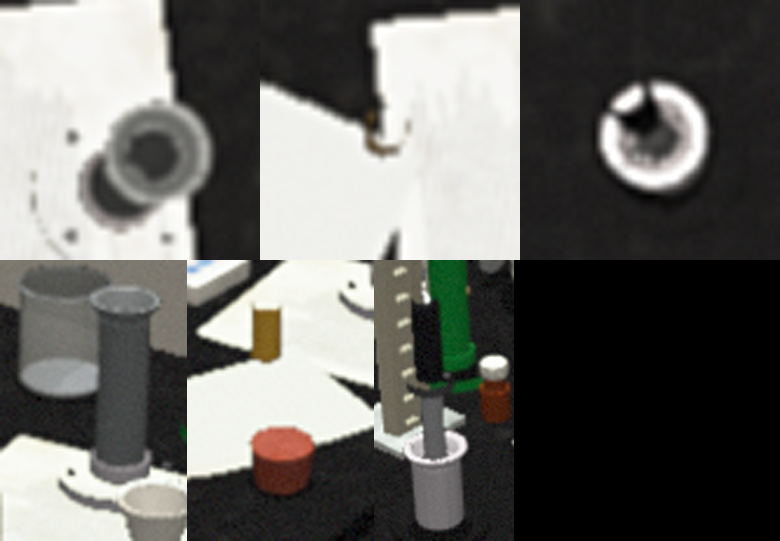

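The crops place the column mouth in the top view at ≈(385.2,264), the plug top at ≈(329,259.7) and the holder mouth at ≈(228.3,250.8). The green columns are look-alikes. Next I move over the plug area to look with the wrist camera.

Request:
play_rows(plan=[0,0,6,0.05,-0.05,-0.055,1,0,0,13.5,0.404,-0.424,-0.055,1,0,0,13.5,0.404,-0.424,-0.055,1,0,0,13.5,0.404,-0.424,-0.055,1,0,0,13.5,0.404,-0.424,-0.055,1,0,0,13.5,0.404,-0.424,-0.055,1,0,0,13.5,0.404,-0.424,-0.055,1,0,0,13.5,0.404,-0.424,-0.055,1,0,0,13.5,0.404,-0.424,-0.055,1,0,0,13.5,0.404,-0.424,-0.055,1,0,0,13.5,0.404,-0.424,-0.055,1,0,0,13.5,0.404,-0.424,-0.055,1,0,0,13.5,0.404,-0.424,-0.055,1])

```text
clock: 1.72
position: [0.4393, -0.1022, 0.3001]
ee_rot: [1.0, -0.001, -0.0, 0.0]
ft_force: [-0.6, 0.3, -0.6]
grip_width: 0.998
grasp_force: 0.0
```

```bash
cat > look.py <<'E'
from h import *
import sys,json
n=sys.argv[1]
o=status.get_obs(); m=viewer.camera_model('wrist'); im=viewer.camera('wrist')
cv2.imwrite(f'pics/{n}.png',im[:,:,::-1]); json.dump({k:np.array(v).tolist() for k,v in m.items()},open(f'pics/{n}.json','w'))
print(o['clock'],o['position'],o['ee_rot'],o['ft_force'])
R=np.array(m['R']);print('cam',-R.T@np.array(m['t']),R[2])
E
python3 look.py w1; python3 -c "
from h import *
t,s=viewer.camera_model('top'),viewer.camera_model('scene')
print('col',two(ray(t,(385.2,264)),ray(s,(389.5,212.6))),onz(t,(385.2,264),.137),onz(s,(389.5,212.6),.137))
print('plug',onz(t,(329,259.7),.04),onz(s,(344.9,290.5),0))
print('hold',onz(t,(228.3,250.8),.07))
"
```

```text
1.725 [ 0.43930484 -0.10223056  0.30012804] [ 9.99999512e-01 -9.71015806e-04 -1.66772428e-04  7.27269196e-05] [-0.63418856  0.27086322 -0.6071073 ]
cam [ 0.51190961 -0.10328885  0.43021458] [-2.90037301e-01 -4.61988154e-04 -9.57015230e-01]
col (array([ 0.43479605, -0.21726198,  0.13246023]), np.float64(0.003655728354455826)) [ 0.43259862 -0.21758334  0.137     ] [ 0.43048456 -0.20714725  0.137     ]
plug [ 0.45222715 -0.09404455  0.04      ] [ 0.45526361 -0.09105234  0.        ]
hold [0.4613284 0.147007  0.07     ]
```

View pics/w1.png

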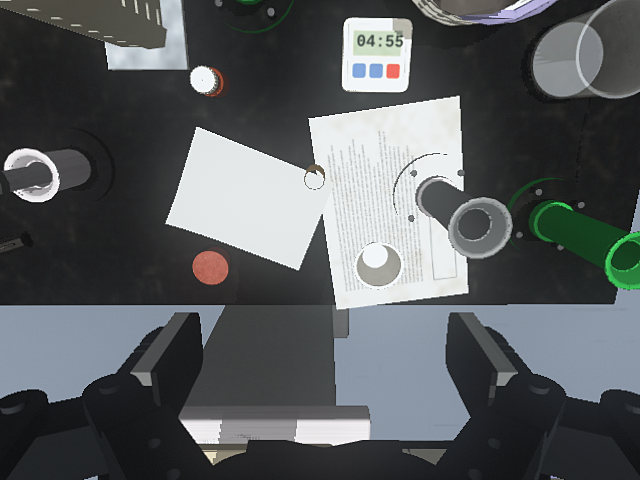

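The wrist view shows the plug top at ≈(314,180), the column mouth at ≈(480,227) and the holder mouth with the rod at ≈(31,174). I'll refine these with circle fits.

```bash
cat > circ.py <<'E'
from h import *
import json
def circ(n,uv,r0,r1,z,w=None):
    im=cv2.imread(f'pics/{n}.png',0); m=json.load(open(f'pics/{n}.json'))
    w=w or int(r1*1.8); x0,y0=max(0,int(uv[0])-w),max(0,int(uv[1])-w)
    c=cv2.resize(im[y0:y0+2*w,x0:x0+2*w],None,fx=4,fy=4,interpolation=cv2.INTER_CUBIC)
    h=cv2.HoughCircles(c,cv2.HOUGH_GRADIENT_ALT,1.5,8,param1=120,param2=.6,minRadius=int(4*r0),maxRadius=int(4*r1))
    for q in ([] if h is None else h[0][:4]):
        u=((q[0]+.5)/4-.5+x0,(q[1]+.5)/4-.5+y0); X=onz(m,u,z)
        d=np.linalg.norm(X-(-np.array(m['R']).T@np.array(m['t'])))
        print(np.round(u,1),'r',q[2]/4,'mm',round(q[2]/4*d/m['fx']*1000,1),np.round(X,4))
E
python3 - <<'E'
from circ import *
print('plug');circ('w1',(314,180),6,18,.04)
print('col');circ('w1',(480,227),12,40,.137)
print('hold');circ('w1',(31,174),10,35,.07)
E
```

```text
plug
[313.5 177.6] r 12.049895 mm 11.4 [ 0.4544 -0.094   0.04  ]
[313.5 177.6] r 9.075229 mm 8.6 [ 0.4544 -0.094   0.04  ]
[316.9 178. ] r 12.671409 mm 12.0 [ 0.4541 -0.0971  0.04  ]
col
[480.4 226.2] r 30.33721 mm 23.6 [ 0.4332 -0.2175  0.137 ]
[439.1 197. ] r 24.264225 mm 18.1 [ 0.4548 -0.1858  0.137 ]
[480.4 226.2] r 26.836905 mm 20.9 [ 0.4332 -0.2175  0.137 ]
[440.2 202.6] r 22.510143 mm 16.8 [ 0.4507 -0.1869  0.137 ]
hold
[ 33.4 175.1] r 27.059437 mm 28.7 [0.4609 0.1457 0.07  ]
[ 25.5 168.4] r 21.50842 mm 22.9 [0.4666 0.1512 0.07  ]
[ 72. 168.] r 18.089563 mm 18.3 [0.467  0.1118 0.07  ]
[ 37.1 174.4] r 15.49779 mm 16.3 [0.4615 0.1424 0.07  ]
```

Request:
play_rows(plan=[0,0,0,0.0135,-0.008,0.06,1,0,0,0,0.0135,-0.008,0.12,1,0,0,0,0.0135,-0.008,0.18,1,0,0,0,0.0135,-0.008,0.23,1,0,0,0,0.0135,-0.008,0.26,1,0,0,0,0.0135,-0.008,0.27,1,0,0,0,0.0135,-0.008,0.27,1,0,0,0,0.0135,-0.008,0.27,0,0,0,0,0.0135,-0.008,0.27,0,0,0,0,0.0135,-0.008,0.27,0,0,0,0,0.0135,-0.008,0.27,0,0,0,0,0.0135,-0.008,0.27,0,0,0,0,0.0135,-0.008,0.27,0,0,0,0,0.0135,-0.008,0.27,0], squeeze=40)

```text
clock: 3.52
position: [0.4536, -0.0933, 0.0308]
ee_rot: [1.0, 0.0, 0.0, 0.0]
ft_force: [-1.1, -0.8, 6.3]
grip_width: 0.217
grasp_force: 39.0
```

Request:
play_rows(plan=[0,0,0,0,0,-0.05,0,0,0,0,0,0,-0.11,0,0,0,0,0,0,-0.16,0,0,0,0,-0.007,0.045,-0.17,0,0,0,0,-0.014,0.09,-0.17,0,0,0,0,-0.0204,0.124,-0.17,0,0,0,0,-0.0204,0.124,-0.17,0,0,0,0,-0.0204,0.124,-0.17,0])

```text
clock: 4.53
position: [0.433, -0.2163, 0.2002]
ee_rot: [1.0, 0.0, -0.0, -0.0]
ft_force: [-0.4, 0.3, -0.3]
grip_width: 0.216
grasp_force: 39.4
```

```bash
python3 look.py w2
```

```text
4.525 [ 0.43304078 -0.21630329  0.20023795] [ 9.99999911e-01  3.60426341e-04 -2.93967231e-05 -2.15208461e-04] [-0.39987722  0.28079074 -0.26977144]
cam [ 0.50562031 -0.21725217  0.33035089] [-2.89717677e-01 -6.86932826e-04 -9.57111903e-01]
```

View pics/w2.png

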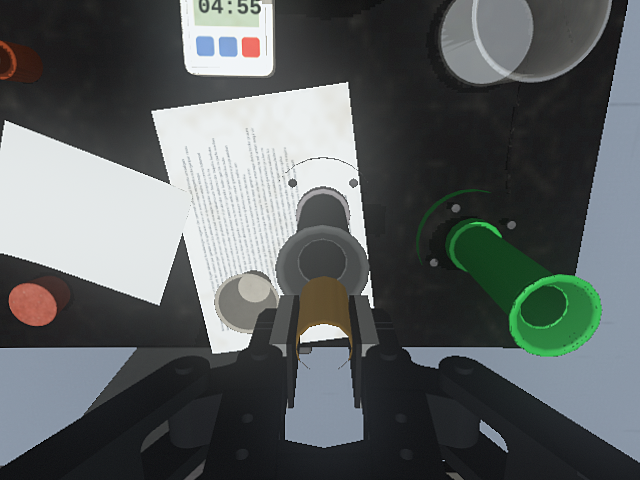

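The plug is held above the column, with the mouth centre at ≈(322,262) and the plug at ≈x 325. I'll check the mouth's position from here.

Run:
```python
from circ import *
circ('w2',(322,262),15,50,.137)
m=json.load(open('pics/w2.json'))
print(onz(m,(322.5,262),.137), onz(m,(325.5,305),.2), onz(m,(323,261),.125))
for X in [(.4332,-.2175,.137),(.4332,-.2163,.17),(.433,-.2163,.2)]: print(proj(m,X))
```

```text
[321.6 261.6] r 23.517982 mm 11.6 [ 0.4358 -0.2164  0.137 ]
[321.6 214.8] r 27.248726 mm 13.0 [ 0.4595 -0.2164  0.137 ]
[323.5 350.1] r 26.429695 mm 14.4 [ 0.3863 -0.2174  0.137 ]
[321.6 214.8] r 22.264389 mm 10.6 [ 0.4595 -0.2164  0.137 ]
[ 0.43559213 -0.2168334   0.137     ] [ 0.44273194 -0.21801823  0.2       ] [ 0.43180241 -0.21706852  0.125     ]
[323.84121103 266.55351138]
[321.01668057 294.23452051]
[320.50200402 330.35366744]
```

Request:
play_rows(plan=[0,0,0,-0.0005,0,0.015,0,0,0,0,-0.0005,0,0.025,0,0,0,0,-0.0005,0,0.032,0,0,0,0,-0.0005,0,0.038,0,0,0,0,-0.0005,0,0.042,0,0,0,0,-0.0005,0,0.045,0,0,0,0,-0.0005,0,0.045,0])

```text
clock: 5.45
position: [0.4324, -0.2171, 0.1552]
ee_rot: [1.0, 0.0, -0.0, -0.0]
ft_force: [0.1, 0.8, -0.2]
grip_width: 0.219
grasp_force: 39.4
```

Request:
play_rows(plan=[0,0,0,0,0,0,0.4,0,0,0,0,0,0,0.6,0,0,0,0,0,0,1,0,0,0,0,0,0,1,0,0,0,0,0,0,1,0,0,0,0,0,-0.03,1,0,0,0,0,0,-0.09,1,0,0,0,0,0,-0.145,1,0,0,0,0,0,-0.145,1])

```text
clock: 6.58
position: [0.4341, -0.2176, 0.3047]
ee_rot: [1.0, 0.0, 0.003, 0.002]
ft_force: [0.3, -0.4, -0.8]
grip_width: 0.999
grasp_force: 0.0
```

```bash
python3 look.py w3
```

```text
6.575 [ 0.4341175  -0.21758531  0.30466619] [9.99993170e-01 1.31184481e-04 3.12593412e-03 1.96768062e-03] [ 0.25807319 -0.35574413 -0.75836672]
cam [ 0.50586754 -0.21799888  0.43524633] [-0.28366292 -0.00470335 -0.95891252]
```

View pics/w3.png

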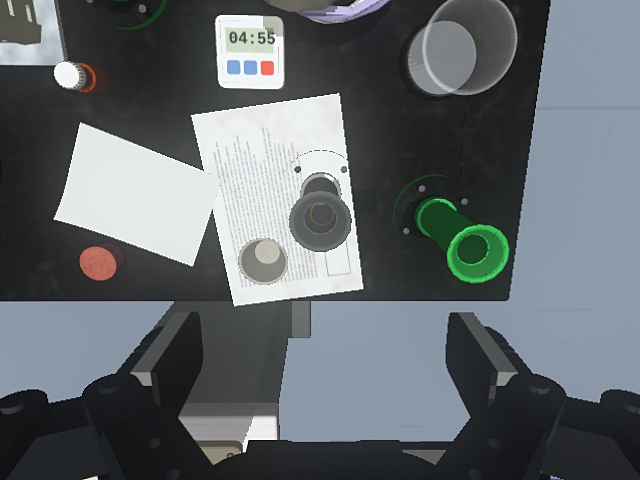

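The brass plug is visible down the bore (≈(321,213)). Before going to the rod, I'll check where the shelf sits.

Run:
```python
from h import *
t,s=viewer.camera_model('top'),viewer.camera_model('scene')
for uv in [(232,60),(232,100),(226,200),(243,200),(245,290)]:
    c,d=ray(s,uv); print(uv,c+d*(.56-c[0])/d[0])
for uv in [(240,158),(150,158),(270,215),(230,60)]:
    print(uv,[np.round(onz(t,uv,z),3) for z in (0,.3,.5)])
```

```text
(232, 60) [0.56       0.0739472  0.46616728]
(232, 100) [0.56       0.07949407 0.40065784]
(226, 200) [0.56       0.10958765 0.23230808]
(243, 200) [0.56       0.06993928 0.21990658]
(245, 290) [0.56       0.08205564 0.04223691]
(240, 158) [array([0.713, 0.139, 0.   ]), array([0.62 , 0.106, 0.3  ]), array([0.559, 0.085, 0.5  ])]
(150, 158) [array([0.706, 0.37 , 0.   ]), array([0.615, 0.293, 0.3  ]), array([0.554, 0.242, 0.5  ])]
(270, 215) [array([0.566, 0.055, 0.   ]), array([0.502, 0.04 , 0.3  ]), array([0.46 , 0.029, 0.5  ])]
(230, 60) [array([0.985, 0.18 , 0.   ]), array([0.839, 0.14 , 0.3  ]), array([0.742, 0.113, 0.5  ])]
```

Request:
play_rows(plan=[0,0,0,-0.004,-0.03,0,1,0,0,0,-0.004,-0.09,0,1,0,0,0,-0.004,-0.15,0,1,0,0,0,-0.004,-0.21,0.01,1,0,0,0,-0.004,-0.27,0.02,1,0,0,0,-0.004,-0.32,0.025,1,0,0,0,-0.004,-0.35,0.025,1,0,0,0,-0.004,-0.3576,0.025,1,0,0,0,-0.004,-0.3576,0.025,1,0,0,0,-0.004,-0.3576,0.025,1])

```text
clock: 7.88
position: [0.4285, 0.1391, 0.2749]
ee_rot: [1.0, -0.001, -0.0, 0.0]
ft_force: [-0.1, 0.1, 0.5]
grip_width: 1.004
grasp_force: 0.0
```

```bash
python3 look.py w4
```

```text
7.875 [0.42846957 0.13913743 0.27492407] [ 9.99999557e-01 -8.72545451e-04 -2.98696676e-04  1.87858601e-04] [-0.08608178  0.14731626  0.50223877]
cam [0.50111454 0.13808418 0.40498769] [-2.90261856e-01 -7.11116514e-04 -9.56946994e-01]
```

View pics/w4.png

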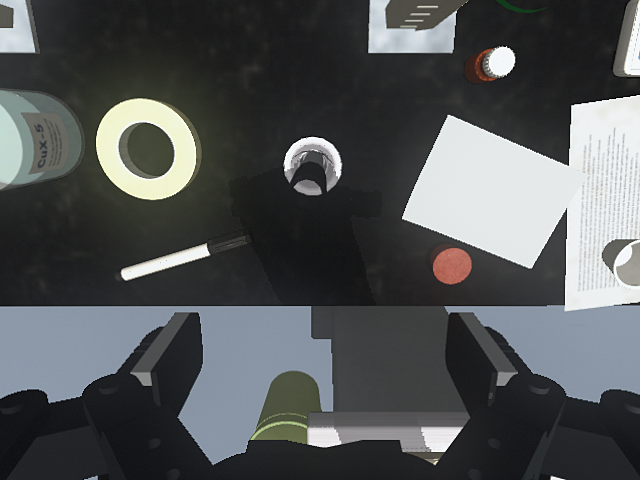

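The holder mouth is at ≈(313,165) and the rod handle at ≈(308,180). I'll enlarge it to get the lean.

Run:
```python
from circ import *
im=cv2.imread('pics/w4.png')
c=im[128:208,268:358]; c=cv2.convertScaleAbs(c,alpha=1.8,beta=20)
cv2.imwrite('pics/c4.png',cv2.resize(c,None,fx=7,fy=7,interpolation=cv2.INTER_CUBIC))
m=json.load(open('pics/w4.json'))
circ('w4',(313,165),20,35,.07)
for X in [(.461,.146,.07),(.461,.146,.189),(.461,.146,.127),(.461,.146,.014)]: print(X,proj(m,X))
```

```text
[313.  165.4] r 28.949383 mm 23.5 [0.4614 0.1463 0.07  ]
[313.  165.4] r 22.428707 mm 18.2 [0.4614 0.1463 0.07  ]
(0.461, 0.146, 0.07) [313.39971892 165.93069119]
(0.461, 0.146, 0.189) [308.24902286 193.35092841]
(0.461, 0.146, 0.127) [311.45965775 176.26037404]
(0.461, 0.146, 0.014) [314.77163473 158.62489847]
```

View pics/c4.png

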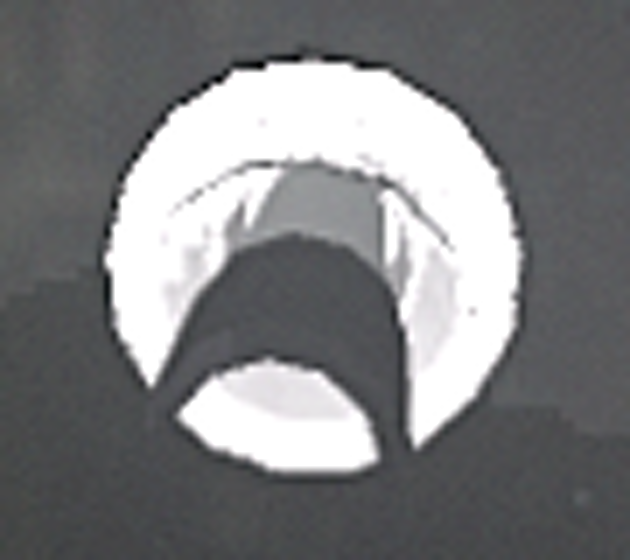

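Handle, collar and rim positions all fit an upright rod at about (0.461, 0.146). I'll grasp the handle with the fingertips just above the collar.

Request:
play_rows(plan=[0,0,0,0.016,-0.004,0,1,0,0,0,0.0325,-0.007,0.01,1,0,0,0,0.0325,-0.007,0.04,1,0,0,0,0.0325,-0.007,0.08,1,0,0,0,0.0325,-0.007,0.115,1,0,0,0,0.0325,-0.007,0.132,1,0,0,0,0.0325,-0.007,0.132,1,0,0,0,0.0325,-0.007,0.132,1,0,0,0,0.0325,-0.007,0.132,0,0,0,0,0.0325,-0.007,0.132,0,0,0,0,0.0325,-0.007,0.132,0,0,0,0,0.0325,-0.007,0.132,0,0,0,0,0.0325,-0.007,0.132,0,0,0,0,0.0325,-0.007,0.132,0,0,0,0,0.0325,-0.007,0.132,0], squeeze=80)

```text
clock: 9.8
position: [0.4611, 0.1477, 0.1436]
ee_rot: [1.0, 0.0, 0.0, -0.0]
ft_force: [-0.2, -0.9, 5.9]
grip_width: 0.227
grasp_force: 78.2
```

Request:
play_rows(plan=[0,0,0,0,0,-0.02,0,0,0,0,0,0,-0.045,0,0,0,0,0,0,-0.07,0,0,0,0,0,0,-0.085,0,0,0,0,-0.004,0.03,-0.11,0,0,0,0,-0.01,0.08,-0.13,0,0,0,0,-0.015,0.14,-0.1415,0,0,0,0,-0.02,0.2,-0.1415,0,0,0,0,-0.025,0.26,-0.1415,0,0,0,0,-0.0285,0.31,-0.1415,0,0,0,0,-0.0285,0.345,-0.1415,0,0,0,0,-0.0285,0.36,-0.1415,0,0,0,0,-0.0285,0.3645,-0.1415,0,0,0,0,-0.0285,0.3645,-0.1415,0,0,0,0,-0.0285,0.3645,-0.1415,0])

```text
clock: 11.68
position: [0.4327, -0.2157, 0.2849]
ee_rot: [1.0, 0.001, 0.0, 0.0]
ft_force: [0.4, 0.5, -1.1]
grip_width: 0.228
grasp_force: 78.4
```

```bash
python3 look.py w5
```

```text
11.675 [ 0.43272197 -0.21572613  0.28492831] [9.99999460e-01 1.03307670e-03 7.00711261e-05 8.31482661e-05] [ 0.38460155  0.54389141 -1.06156324]
cam [ 0.50527901 -0.21648772  0.41507859] [-0.28949516 -0.00165204 -0.95717805]
```

View pics/w5.png

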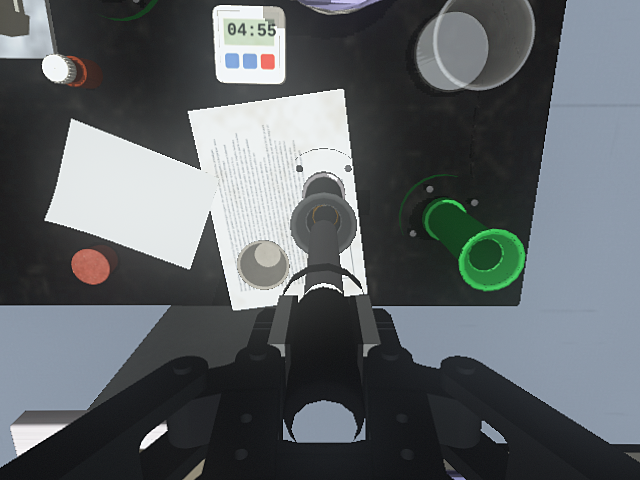

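The rod is upright above the mouth (tip ≈(324,215), mouth ≈(323,224)). I'll enter gently.

Request:
play_rows(plan=[0,0,0,0,0.001,0.01,0,0,0,0,0,0.001,0.018,0,0,0,0,0,0.001,0.024,0,0,0,0,0,0.001,0.027,0,0,0,0,0,0.001,0.027,0])

```text
clock: 12.35
position: [0.4324, -0.218, 0.2576]
ee_rot: [1.0, 0.0, -0.0, -0.0]
ft_force: [-0.4, 0.0, -0.8]
grip_width: 0.231
grasp_force: 78.4
```

Request:
play_rows(plan=[0,0,0,0,-0.001,0.002,0,0,0,0,0,-0.001,0.004,0,0,0,0,0,-0.001,0.006,0,0,0,0,0,-0.001,0.008,0,0,0,0,0,-0.001,0.01,0,0,0,0,0,-0.001,0.012,0,0,0,0,0,-0.001,0.014,0,0,0,0,0,-0.001,0.016,0,0,0,0,0,-0.001,0.018,0,0,0,0,0,-0.001,0.02,0])

```text
clock: 13.6
position: [0.4325, -0.217, 0.2378]
ee_rot: [1.0, 0.0, 0.0, 0.0]
ft_force: [-0.8, 0.3, 5.8]
grip_width: 0.225
grasp_force: 78.8
```

Request:
play_rows(plan=[0,0,0,0,0,0.002,0,0,0,0,0,0,0.004,0,0,0,0,0,0,0.006,0,0,0,0,0,0,0.008,0,0,0,0,0,0,0.01,0,0,0,0,0,0,0.012,0,0,0,0,0,0,0.014,0,0,0,0,0,0,0.016,0,0,0,0,0,0,0.018,0])

```text
clock: 14.72
position: [0.4329, -0.2171, 0.2205]
ee_rot: [1.0, 0.0, 0.001, 0.0]
ft_force: [-0.5, 0.1, 5.9]
grip_width: 0.229
grasp_force: 79.1
```

Request:
play_rows(plan=[0,0,0,0,0,0.001,0,0,0,0,0,0,0.002,0,0,0,0,0,0,0.003,0,0,0,0,0,0,0.0035,0,0,0,0,0,0,0.004,0])

```text
clock: 15.35
position: [0.4329, -0.2171, 0.2165]
ee_rot: [1.0, 0.0, 0.001, 0.0]
ft_force: [-0.3, 0.2, 4.6]
grip_width: 0.227
grasp_force: 79.1
```

Request:
play_rows(plan=[0,0,0,0,0,0.0005,0,0,0,0,0,0,0.001,0,0,0,0,0,0,0.0012,0])

```text
clock: 15.72
position: [0.4328, -0.2171, 0.2153]
ee_rot: [1.0, 0.0, 0.001, 0.0]
ft_force: [-0.9, 0.2, 4.8]
grip_width: 0.229
grasp_force: 79.1
```

Request:
play_rows(plan=[0,0,0,0,0,0.0005,0,0,0,0,0,0,0.001,0,0,0,0,0,0,0.0012,0])

```text
clock: 16.1
position: [0.4329, -0.217, 0.2141]
ee_rot: [1.0, 0.0, 0.001, 0.0]
ft_force: [-1.0, -0.1, 5.6]
grip_width: 0.231
grasp_force: 79.1
```

Request:
play_rows(plan=[0,0,0,0,0,0.0005,0,0,0,0,0,0,0.001,0,0,0,0,0,0,0.0012,0])

```text
clock: 16.48
position: [0.4329, -0.217, 0.2129]
ee_rot: [1.0, 0.0, 0.001, 0.0]
ft_force: [-1.0, 1.7, 6.1]
grip_width: 0.228
grasp_force: 79.1
```

Request:
play_rows(plan=[0,0,0,0,0,0.0005,0,0,0,0,0,0,0.001,0,0,0,0,0,0,0.0012,0])

```text
clock: 16.85
position: [0.4329, -0.2171, 0.2117]
ee_rot: [1.0, 0.0, 0.001, 0.0]
ft_force: [-1.1, 0.8, 5.8]
grip_width: 0.227
grasp_force: 79.1
```

Request:
play_rows(plan=[0,0,0,0,0,0.0005,0,0,0,0,0,0,0.001,0,0,0,0,0,0,0.0012,0])

```text
clock: 17.23
position: [0.4328, -0.217, 0.2105]
ee_rot: [1.0, 0.0, 0.001, 0.0]
ft_force: [-0.1, -0.6, 5.5]
grip_width: 0.228
grasp_force: 79.1
```

Request:
play_rows(plan=[0,0,0,0,0,0.0005,0,0,0,0,0,0,0.001,0,0,0,0,0,0,0.0012,0])

```text
clock: 17.6
position: [0.4329, -0.217, 0.2093]
ee_rot: [1.0, 0.0, 0.001, 0.0]
ft_force: [-1.0, 0.1, 5.8]
grip_width: 0.226
grasp_force: 79.1
```

Request:
play_rows(plan=[0,0,0,0,0,0.0005,0,0,0,0,0,0,0.001,0,0,0,0,0,0,0.0012,0])

```text
clock: 17.98
position: [0.4329, -0.217, 0.2081]
ee_rot: [1.0, 0.0, 0.001, 0.0]
ft_force: [-0.0, 0.5, 5.1]
grip_width: 0.224
grasp_force: 79.1
```

Request:
play_rows(plan=[0,0,0,0,0,0.0005,0,0,0,0,0,0,0.001,0,0,0,0,0,0,0.0012,0])

```text
clock: 18.35
position: [0.4328, -0.2171, 0.2069]
ee_rot: [1.0, 0.0, 0.001, 0.0]
ft_force: [-0.6, 0.4, 4.8]
grip_width: 0.225
grasp_force: 79.1
```

Request:
play_rows(plan=[0,0,0,0,0,0.0005,0,0,0,0,0,0,0.001,0,0,0,0,0,0,0.0012,0])

```text
clock: 18.73
position: [0.4328, -0.2171, 0.2057]
ee_rot: [1.0, 0.0, 0.001, 0.0]
ft_force: [-0.4, 0.7, 4.7]
grip_width: 0.226
grasp_force: 79.1
```

Request:
play_rows(plan=[0,0,0,0,0,0.0005,0,0,0,0,0,0,0.001,0,0,0,0,0,0,0.0012,0])

```text
clock: 19.1
position: [0.4329, -0.2171, 0.2045]
ee_rot: [1.0, 0.0, 0.001, 0.0]
ft_force: [-0.1, 0.4, 4.0]
grip_width: 0.225
grasp_force: 79.1
```

Request:
play_rows(plan=[0,0,0,0,0,0.0005,0,0,0,0,0,0,0.001,0,0,0,0,0,0,0.0012,0])

```text
clock: 19.48
position: [0.4329, -0.217, 0.2033]
ee_rot: [1.0, 0.0, 0.001, 0.0]
ft_force: [-0.5, 1.0, 5.0]
grip_width: 0.228
grasp_force: 79.1
```

Request:
play_rows(plan=[0,0,0,0,0,0.0005,0,0,0,0,0,0,0.001,0,0,0,0,0,0,0.0012,0])

```text
clock: 19.85
position: [0.433, -0.2171, 0.2023]
ee_rot: [1.0, 0.0, 0.001, 0.0]
ft_force: [-1.3, 0.7, 7.7]
grip_width: 0.227
grasp_force: 79.4
```

Request:
play_rows(plan=[0,0,0,0,0,0.0002,0,0,0,0,0,0,0.0004,0])

```text
clock: 20.1
position: [0.4332, -0.2171, 0.2022]
ee_rot: [1.0, 0.0, 0.001, 0.001]
ft_force: [-1.2, 1.2, 10.8]
grip_width: 0.225
grasp_force: 79.7
```

Request:
play_rows(plan=[0,0,0,0,0,0.0002,0,0,0,0,0,0,0.0004,0,0,0,0,0,0,0.0004,0])

```text
clock: 20.48
position: [0.4334, -0.2171, 0.2022]
ee_rot: [1.0, 0.0, 0.001, 0.001]
ft_force: [-2.6, 1.0, 12.2]
grip_width: 0.229
grasp_force: 79.9
```

Request:
play_rows(plan=[0,0,0,0,0,0.0003,0,0,0,0,0,0,0.0006,0,0,0,0,0,0,0.0006,0])

```text
clock: 20.85
position: [0.4336, -0.2172, 0.2021]
ee_rot: [1.0, 0.0, 0.001, 0.001]
ft_force: [-2.6, 2.2, 15.7]
grip_width: 0.223
grasp_force: 80.4
```

Request:
play_rows(plan=[0,0,0,0,0,0.0004,0,0,0,0,0,0,0.0008,0,0,0,0,0,0,0.0008,0,0,0,0,0,0,0.0008,0])

```text
clock: 21.35
position: [0.434, -0.2173, 0.202]
ee_rot: [1.0, 0.0, 0.002, 0.001]
ft_force: [-3.6, 2.2, 21.3]
grip_width: 0.226
grasp_force: 81.1
```

Request:
play_rows(plan=[0,0,0,0,0,-0.0002,0,0,0,0,0,0,-0.0002,0,0,0,0,0,0,-0.0002,0,0,0,0,0,0,-0.0002,0,0,0,0,0,0,-0.0002,0,0,0,0,0,0,-0.0002,0,0,0,0,0,0,-0.0002,0,0,0,0,0,0,-0.0002,0,0,0,0,0,0,-0.0002,0,0,0,0,0,0,-0.0002,0,0,0,0,0,0,-0.0002,0,0,0,0,0,0,-0.0002,0])

```text
clock: 22.85
position: [0.434, -0.2172, 0.202]
ee_rot: [1.0, 0.0, 0.002, 0.001]
ft_force: [-3.2, 2.5, 20.4]
grip_width: 0.226
grasp_force: 80.9
```

Bottomed out and held at about 20 N for over a second. Now I withdraw and return to above the holder.

Request:
play_rows(plan=[0,0,0,0,0,-0.002,0,0,0,0,0,0,-0.01,0,0,0,0,0,0,-0.03,0,0,0,0,0,0,-0.06,0,0,0,0,0,0,-0.08,0,0,0,0,0,0,-0.09,0,0,0,0,0.003,-0.03,-0.09,0,0,0,0,0.007,-0.08,-0.09,0,0,0,0,0.012,-0.14,-0.09,0,0,0,0,0.017,-0.2,-0.09,0,0,0,0,0.022,-0.26,-0.075,0,0,0,0,0.028,-0.31,-0.055,0,0,0,0,0.028,-0.345,-0.04,0,0,0,0,0.028,-0.36,-0.036,0,0,0,0,0.028,-0.3645,-0.036,0,0,0,0,0.028,-0.3645,-0.036,0,0,0,0,0.028,-0.3645,-0.036,0])

```text
clock: 24.98
position: [0.4606, 0.1466, 0.2355]
ee_rot: [1.0, -0.001, 0.0, 0.0]
ft_force: [0.5, 0.0, -1.5]
grip_width: 0.226
grasp_force: 78.4
```

```bash
python3 look.py w6
```

```text
24.975 [0.46060933 0.14658899 0.23553584] [ 9.99999768e-01 -6.21527135e-04  1.48651617e-04  2.35765340e-04] [ 0.45521851  0.02934748 -1.52197373]
cam [0.53315362 0.14557555 0.36568157] [-2.89353071e-01 -9.55902007e-04 -9.57221963e-01]
```

View pics/w6.png

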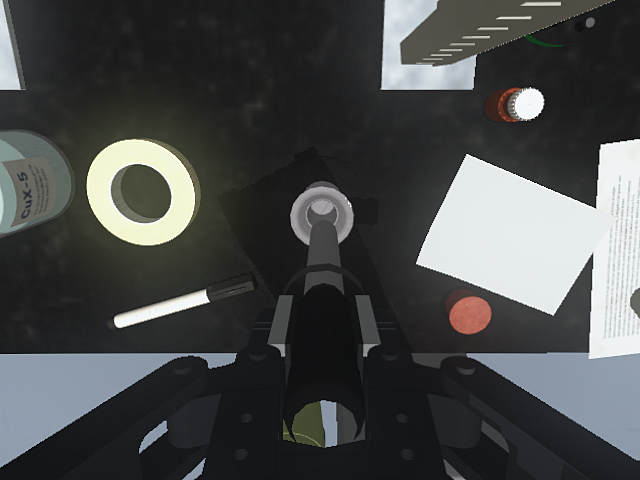

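The rod is in line with the holder mouth (≈(322,216)). Lowering in.

Request:
play_rows(plan=[0,0,0,0,0,0.015,0,0,0,0,0,0,0.025,0,0,0,0,0,0,0.035,0,0,0,0,0,0,0.045,0,0,0,0,0,0,0.055,0,0,0,0,0,0,0.065,0,0,0,0,0,0,0.073,0,0,0,0,0,0,0.08,0,0,0,0,0,0,0.084,0,0,0,0,0,0,0.087,0,0,0,0,0,0,0.087,0])

```text
clock: 26.4
position: [0.4604, 0.1475, 0.1483]
ee_rot: [1.0, 0.0, -0.0, 0.0]
ft_force: [0.3, 0.1, -1.5]
grip_width: 0.223
grasp_force: 78.5
```

Request:
play_rows(plan=[0,0,0,0,0,0.001,0,0,0,0,0,0,0.002,0,0,0,0,0,0,0.003,0,0,0,0,0,0,0.004,0,0,0,0,0,0,0.004,0])

```text
clock: 27.02
position: [0.4603, 0.1475, 0.1443]
ee_rot: [1.0, 0.0, -0.0, 0.0]
ft_force: [0.6, 0.1, -1.8]
grip_width: 0.23
grasp_force: 78.5
```

Request:
play_rows(plan=[0,0,0,0,0,0.0005,0,0,0,0,0,0,0.001,0,0,0,0,0,0,0.001,0])

```text
clock: 27.4
position: [0.4606, 0.1476, 0.1437]
ee_rot: [1.0, 0.0, 0.0, 0.0]
ft_force: [-0.6, -1.1, 2.5]
grip_width: 0.231
grasp_force: 79.0
```

Seated on the floor. Releasing gently, then raising straight up.

Request:
play_rows(plan=[0,0,0,0,0,0,0.35,0,0,0,0,0,0,0.5,0,0,0,0,0,0,0.8,0,0,0,0,0,0,1,0,0,0,0,0,0,1,0,0,0,0,0,-0.02,1,0,0,0,0,0,-0.06,1,0,0,0,0,0,-0.1,1,0,0,0,0,0,-0.13,1,0,0,0,-0.03,0,-0.14,1,0,0,0,-0.04,0,-0.14,1,0,0,0,-0.04,0,-0.14,1,0,0,0,-0.04,0,-0.14,1])

```text
clock: 29.02
position: [0.4207, 0.1475, 0.2839]
ee_rot: [1.0, 0.0, 0.0, 0.0]
ft_force: [0.0, -0.6, -0.3]
grip_width: 1.001
grasp_force: 0.0
```

```bash
python3 look.py w7
python3 - <<'E'
from h import *
im=viewer.camera('scene')[:,:,::-1]; w=cv2.imread('pics/w7.png')
a=cv2.resize(im[180:360,220:460],(480,360)); b=cv2.resize(w[80:320],(480,180))
cv2.imwrite('pics/final.png',np.vstack([a,b]))
E
```

```text
29.025 [0.42073282 0.14754979 0.28387945] [9.99999942e-01 5.41345937e-05 3.36821060e-04 9.76564214e-06] [ 0.0306331  -0.64084662 -0.27510565]
cam [0.49321172 0.14662095 0.41405498] [-0.28899981 -0.00097564 -0.95732866]
```

View pics/final.png

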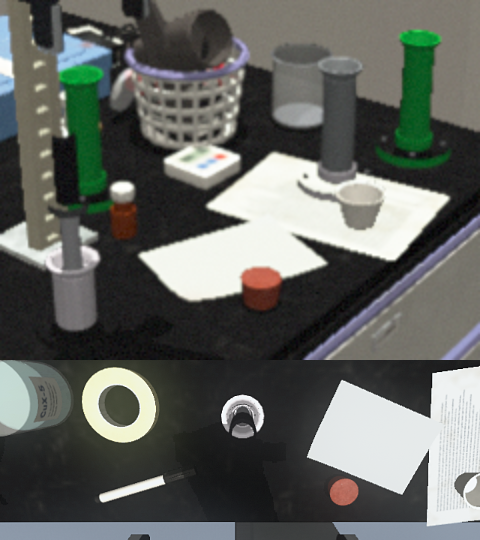

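The rod stands upright in its holder (≈(73,220) in the crop), the plug is out of sight in the column, and the bystanders haven't moved. Handing in.

```bash
python3 -c "
from workcell import manip
print(manip.hand_in())"
```

```text
the job is handed in; nothing more can be done
None
```

Job handed in at about 29 s: the plug and disc bottomed out, I held about 20 N on them for over a second (highest reading about 21 N), and the rod is back in its holder, tip down, with the other objects undisturbed.

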